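# Load the sleeve dryer and set it running

### The arm

A 6-joint arm with a two-finger parallel gripper is mounted at the origin on the work surface; the furniture and walls round the work are solid. World frame = base frame: x ahead of the robot, y to its left, z up, the work surface at z = 0. Lengths are in m, angles in rad, forces in N, time in s.
With the tool pointing down it reaches from about 0.375 to 0.975 m from the base axis. Payload 3.8 kg.
Tool frame: the origin (TCP) lies midway between the tips of the shut fingers; the grasp point (between the pads) lies 19 mm behind it; z points along the fingers, y is the direction in which the jaws open and shut (so a half turn about z gives the same grasp; the last joint's range is limited). The gripper opens to 85 mm and grips with 20 to 120 N. Pads are 22 mm wide; open, the fingers measure 114 mm over their backs; the gripper's body (76 mm by 85 mm) begins 54 mm behind the grasp point. The pads swing forward as they close: fully open they stand 13 mm farther back than shut.
Start: joints at [1.222, 0.264, 1.604, -0, 1.274, -0.037], TCP at [0.207, 0.642, 0.231] pointing down, gripper open.
Joint ranges: [-2.63, 2.63], [-0.94, 2.18], [0.31, 2.57], [-1.31, 4.45], [0, 2.66], [-2.55, 2.55]. Speed limits (rad/s): [2.57, 2.57, 3.14, 3.14, 3.14, 3.14].

### API

Orientations are given as a rotation vector (axis times angle).
In Python, from workcell import bot gives the robot as it stands.
- The arm moves only by the shell command python3 -m inch 'ROWS' [FORCE]. ROWS is JSON, a list of rows, each an object of numbers: "dx", "dy", "dz": the shift along the tool's x, y, z in m; "ax", "ay", "az": the turn, a rotation vector about the tool's x, y, z in degrees; "fingers": the opening, from -1 (shut) to 1 (fully open). A call has 1 to 20 rows; each row is the pose to reach, as a shift and turn from the pose measured when the call began, along the tool's axes at that moment; what a row does not reach only later rows make up. A row lasts 1/8 s, in which the tool goes at most 62.5 mm and 10.7 degrees, less where a joint would pass 70% of its speed; a pose out of reach is approached as far as the arm can. A call with a gripper value outside its range is refused whole. The fingers move at their own pace and stop on an object; FORCE is the grip in N (left out, the last holds). Time passes only in rows, so rows that repeat a pose let the fingers close. It gives the time, the measured TCP pose, the force and the opening at its end, in the units of the state.
- bot.read_state(): the state, without advancing time (a new reading comes with each control period).
- bot.read_camera(name): name is "scene" or "side" or "wrist"; returns (picture, depth): 384x512x3 uint8, blue, green, red; 384x512 float32, m along the optical axis (not along the pixel's ray), 0 where there is no reading.
- bot.get_calibration(name): a dict with "intrinsics" (3x3 intrinsics, pixels), "view" (4x4, takes a point from world to camera coordinates). Camera axes: x right, y down, z forward; pixel columns grow to the right and rows downward; lengths in m; the calibration is good to about 2 mm. A picture is of the moment at which its call begins: read the wrist's pose just before it. get_calibration takes no time and is no camera call; for the wrist camera it gives the pose at the moment of the call.
- bot.finish_job(): hands the job in, once; it reports no verdict.
Trained networks look in the newest picture that a camera, given by its name, has taken for a name from the list of things; names that differ only in an ending like _2 or _b are one class to them, and where a whole thing is asked for, a point or a joint stands for the part that bears it (a point fixed in the world has none). Each returns a list of dicts, best first, with "p" (0 to 1); they miss things now and then, are a little off and sometimes report something else, mostly with a low value. They report only what shows in the picture. A call takes as long as a camera call. They do not tell look-alikes from the thing itself.
- bot.masks_of(camera, thing): "region" (384x512 bool, what is visible of it) and "box" ([left, top, right, bottom] in pixels, round what is visible of it).
The state is a dict: "time": time; "q": joint angles; "joint_vel": joint speeds; "joint_torque": joint torques, N m; "tool_pos": TCP position; "tcp_rot": TCP orientation; "wrist_force": force on the tool from outside, world axes, zero at the start; "torque": the same for the moment, N m; "width": opening from 0.0 (shut) to 1.0 (fully open).
Only numpy, scipy, OpenCV 4.12 (cv2) and the standard library are available. Lean on these libraries where they do the work, as an engineer would, in place of code of your own. Each camera call takes 0.05 s, during which the arm holds its last target. There are 200 camera calls.

### The job

The bench air dryer has been left switched on: first slide its switch to off. Then stand every dried blue sleeve upright on the grey mat and push every brass sleeve down onto an air spigot of its own until its flange sits on the deck; after that push the front gate shut until its sprung tongue snaps in behind the strike, and only then slide the switch fully to on. Let go of everything and leave the other things on the desk where they are.

Things in the scene. Friction and masses are not known exactly. Their poses are not given: they have to be found in the camera images.
- dryer: fixed white air dryer. Origin: under the middle spigot, on the desk; x to its rear (away from the robot), y to its left, z up; mm: case x = -47 to 78, y = -80 to 80, flat top (deck) at z = 30. Clear walls up to z = 70: inner faces at y = -73 and y = 73 (x = -45 to 35), front at x = -42; open at the top and to the rear. Right part of the front: the gate; switch on the deck at x = 56
- switch (a joint): flush slide switch with a small orange ridge on the deck behind the spigots. Travel along the dryer's y: 0 = off (towards its right, red mark), 0.014 m = on (towards its left, green lamp). A sprung detent half-way must be crossed (about 5 N, either direction); push the ridge on to its stop. It stays where it is left
- ridge (a point): centre of the top of the switch's orange ridge, which is 6 mm thick along the dryer's y, 18 mm long along its x and stands 7 mm above the switch plate (7.8 mm above the flat deck)
- gate (a joint): hinge angle of the gate, rad: 0 = shut; grows as it swings out towards the robot, to 1.5. Stays where it is left. A sprung round-nosed tongue in its free edge meets a strike pin at about 0.15 rad, needs about 5 N at the free edge to ride over it, and snaps in behind it past 0.09 rad; latched it reads below 0.03
- gate_hinge (a point): point on the vertical hinge axis of the gate, at the dryer's right front corner (x = -44.5, y = -74.5 mm), at the height of the gate's top edge (z = 74 mm). Shut, the gate runs from here along the dryer's +y
- gate_edge (a point): point in the gate's mid-plane on its top edge (z = 74 mm), 62 mm from the hinge axis, near the free end. Clear gate with orange rim, 6 mm thick, ends 79 mm from the hinge (tongue 84 mm), from z = 32 to 74 mm. To shut it, push its outer face (away from the bay) towards the dryer
- spigot1 (a point): centre of the foot of a steel air spigot, on the dryer's deck (dryer x = 0, y = -48 mm). The spigot is 14.5 mm in diameter and 26 mm high, its top 8 mm tapered to 8 mm; spigots are 48 mm apart
- spigot2 (a point): centre of the foot of a steel air spigot, on the dryer's deck (dryer x = 0, y = 0 mm). The spigot is 14.5 mm in diameter and 26 mm high, its top 8 mm tapered to 8 mm; spigots are 48 mm apart
- spigot3 (a point): centre of the foot of a steel air spigot, on the dryer's deck (dryer x = 0, y = 48 mm). The spigot is 14.5 mm in diameter and 26 mm high, its top 8 mm tapered to 8 mm; spigots are 48 mm apart
- sleeve1: one of two or three equal brass sleeves (None if absent), 26 mm outside, 17 mm bore, 34 mm high, with a flange foot 36 mm across, 4 mm thick, 0.06 kg; at first it stands flange down on the green mat (3 mm thick). Origin: centre of its lower end, z along its bore. It goes on any free spigot; home, its lower end rests on the deck
- sleeve2: one of two or three equal brass sleeves (None if absent), 26 mm outside, 17 mm bore, 34 mm high, with a flange foot 36 mm across, 4 mm thick, 0.06 kg; at first it stands flange down on the green mat (3 mm thick). Origin: centre of its lower end, z along its bore. It goes on any free spigot; home, its lower end rests on the deck
- sleeve3: one of two or three equal brass sleeves (None if absent), 26 mm outside, 17 mm bore, 34 mm high, with a flange foot 36 mm across, 4 mm thick, 0.06 kg; at first it stands flange down on the green mat (3 mm thick). Origin: centre of its lower end, z along its bore. It goes on any free spigot; home, its lower end rests on the deck
- dried1: one of one or two equal blue sleeves (None if absent), already dried, standing home on spigots at the start; the same size as the brass ones (barrel 26 mm, bore 17, flange foot 36 across and 4 thick, height 34 mm), origin and axes alike
- dried2: one of one or two equal blue sleeves (None if absent), already dried, standing home on spigots at the start; the same size as the brass ones (barrel 26 mm, bore 17, flange foot 36 across and 4 thick, height 34 mm), origin and axes alike
- grey_mat: flat grey mat for the dried sleeves, fixed, 64 (x) x 110 (y) x 3 mm, empty at first. Origin: centre of its underside; its axes are about parallel to the dryer's
- mat: flat green mat, 130 x 130 x 3 mm, fixed; the brass sleeves start on it. Behind it a fixed aluminium rail 8 mm thick, 18 mm high runs along the desk's rear edge (x = 0.573). Origin: centre of its underside
- cream_tin: bystander: small cream-coloured lidded tin, 27 mm across, 21 mm high. Origin: centre of its underside
- eraser: bystander: blue and white eraser, 21 x 50 x 12 mm. Origin: centre of its underside
- loupe: bystander: black eye loupe, 34 mm across, 28 mm high. Origin: centre of its underside
There are look-alikes about, which are no part of the job. What is shaped like the dried2 but white is not meant.

How it is judged:
On the way, in this order (a step that is already met when the one before it is completed fails the run):
1. the slide switch is off (value of joint switch below 0.003 m), for 0.2 s.
2. with the switch off, every blue sleeve stands on the grey mat and every brass sleeve sits fully down on a spigot (value of joint switch below 0.003 m and x of dried1 in the frame of grey_mat between -0.032 and 0.032 m and y of dried1 in the frame of grey_mat between -0.054 and 0.054 m and z of each of dried1, dried2 in the frame of grey_mat below 0.008 m and angle between each of dried1, dried2's own z axis and vertical below 0.15 rad and x of dried2 in the frame of grey_mat between -0.032 and 0.032 m and y of dried2 in the frame of grey_mat between -0.054 and 0.054 m and (distance between sleeve1 and spigot1 below 0.004 m or distance between sleeve1 and spigot2 below 0.004 m or distance between sleeve1 and spigot3 below 0.004 m) and (distance between sleeve2 and spigot1 below 0.004 m or distance between sleeve2 and spigot2 below 0.004 m or distance between sleeve2 and spigot3 below 0.004 m) and (distance between sleeve3 and spigot1 below 0.004 m or distance between sleeve3 and spigot2 below 0.004 m or distance between sleeve3 and spigot3 below 0.004 m)), for 0.2 s.
3. with the switch still off and the sleeves on their spigots, the gate is latched shut (all of step 2 and value of joint gate below 0.04 rad), for 0.2 s.
At the end, for the whole second after the job is handed in: The switch is on (within 3 mm of its stop), the gate is latched (below 0.04 rad), every blue sleeve present stands upright with its centre on the grey mat, and every brass sleeve present rests on a spigot, the centre of its lower end within 4 mm of the spigot's foot (value of joint switch above 0.011 m and value of joint gate below 0.04 rad and x of dried1 in the frame of grey_mat between -0.032 and 0.032 m and y of dried1 in the frame of grey_mat between -0.054 and 0.054 m and z of each of dried1, dried2 in the frame of grey_mat below 0.008 m and angle between each of dried1, dried2's own z axis and vertical below 0.15 rad and x of dried2 in the frame of grey_mat between -0.032 and 0.032 m and y of dried2 in the frame of grey_mat between -0.054 and 0.054 m and (distance between sleeve1 and spigot1 below 0.004 m or distance between sleeve1 and spigot2 below 0.004 m or distance between sleeve1 and spigot3 below 0.004 m) and (distance between sleeve2 and spigot1 below 0.004 m or distance between sleeve2 and spigot2 below 0.004 m or distance between sleeve2 and spigot3 below 0.004 m) and (distance between sleeve3 and spigot1 below 0.004 m or distance between sleeve3 and spigot2 below 0.004 m or distance between sleeve3 and spigot3 below 0.004 m) and linear speed of each of sleeve1, sleeve2, sleeve3, dried1, dried2 below 0.02 m/s); the robot touches nothing.
It fails at once if the cream tin is pushed more than 5 cm away (distance of cream_tin from where it was at the start of the episode above 0.05 m).
It fails at once if the eraser is pushed more than 5 cm away (distance of eraser from where it was at the start of the episode above 0.05 m).
It fails at once if the eye loupe is pushed more than 5 cm away (distance of loupe from where it was at the start of the episode above 0.05 m).
Of sleeve1, sleeve2, sleeve3 only 2 to 3 are there at a start; the rules pass over those that are not, and their reading is None.
Of dried1, dried2 only 1 to 2 are there at a start; the rules pass over those that are not, and their reading is None.
At some moment in a run one of sleeve1, sleeve2, sleeve3 may be knocked a few centimetres aside while the robot is not near it.
It also fails if it takes over 208 s, if anything falls off the work surface, if the arm or the gripper's body presses on something with over 40 N, if the wrist force passes 120 N, or if a joint passes its speed limit or range.

## Working session

There is one attempt and no reset: what is moved stays moved. The work goes in short steps, Python scripts to look and compute and a shell command to move; the robot and the scene stay as the last step left them, time stands still between calls to the robot, and variables do not carry over. Pictures are saved under pics/ and viewed, about 12 in all and at most 16, crops included, and the job is handed in when it is done.

```bash
ls; mkdir -p pics; cat > h.py <<'E'
import numpy as np, cv2
from workcell import bot
from scipy.spatial.transform import Rotation as R
def cloud(cam):
    cal=bot.get_calibration(cam); img,d=bot.read_camera(cam)
    K=np.array(cal["intrinsics"]); V=np.linalg.inv(np.array(cal["view"]))
    v,u=np.mgrid[:384,:512]
    P=np.stack([(u-K[0,2])/K[0,0]*d,(v-K[1,2])/K[1,1]*d,d],-1)@V[:3,:3].T+V[:3,3]
    P[d==0]=np.nan
    return img,d,P
def proj(cam,pts):
    cal=bot.get_calibration(cam);K=np.array(cal["intrinsics"]);V=np.array(cal["view"])
    p=np.atleast_2d(pts)@V[:3,:3].T+V[:3,3]; p=p@K.T
    return p[:,:2]/p[:,2:]
def rel(target,yaw=None):
    "tool-frame shift to world target, and yaw deg of tool now"
    s=bot.read_state(); r=R.from_rotvec(s["tcp_rot"])
    return np.round(r.inv().apply(np.array(target)-s["tool_pos"]),4)
def st():
    s=bot.read_state(); M=R.from_rotvec(s["tcp_rot"]).as_matrix()
    print("t",round(s["time"],2),"tcp",np.round(s["tool_pos"],4),"F",np.round(s["wrist_force"],1),"w",round(s["width"],3)); print(np.round(M,3).tolist(),"q",np.round(s["q"],2))
E
cat > a.py <<'E'
from h import *
st()
ims=[]
for c in ["scene","side"]:
    img,d,P=cloud(c); cv2.imwrite(f"pics/{c}0.png",img); np.save(f"{c}P.npy",P)
    V=np.linalg.inv(np.array(bot.get_calibration(c)["view"]));print(c,V[:3,3].round(3),V[:3,2].round(2))
    for t in ["dryer","sleeve1","dried1","grey_mat","mat","gate","switch","cream_tin","eraser","loupe"]:
        for m in bot.masks_of(c,t)[:5]:
            if m["p"]<.3: continue
            q=P[m["region"]]; q=q[~np.isnan(q[:,0])]
            if len(q)==0: continue
            print(c,t,round(m["p"],2),np.round(m["box"]),"med",np.median(q,0).round(3),"lo",np.percentile(q,3,0).round(3),"hi",np.percentile(q,97,0).round(3))
E
python3 a.py
```

```text
pics
t 0.0 tcp [0.2068 0.6418 0.23  ] F [0.  0.4 0.2] w 1.003
[[-0.952, 0.307, -0.001], [0.307, 0.952, -0.002], [0.0, -0.002, -1.0]] q [ 1.22  0.26  1.61 -0.    1.27 -0.04]
scene [-0.021 -0.708  0.675] [ 0.51  0.53 -0.68]
scene dryer 0.93 [209. 141. 308. 223.] med [ 0.447 -0.213  0.032] lo [ 0.378 -0.276  0.01 ] hi [ 0.525 -0.122  0.072]
scene sleeve1 0.73 [308. 199. 330. 224.] med [ 0.497 -0.335  0.022] lo [ 0.488 -0.347  0.003] hi [ 0.519 -0.318  0.037]
scene sleeve1 0.56 [291. 221. 309. 246.] med [ 0.434 -0.346  0.021] lo [ 0.424 -0.357  0.002] hi [ 0.455 -0.322  0.037]
scene sleeve1 0.54 [328. 233. 348. 257.] med [ 0.462 -0.405  0.022] lo [ 0.453 -0.417  0.005] hi [ 0.479 -0.39   0.037]
scene dried1 0.74 [181. 190. 194. 211.] med [ 0.332 -0.151  0.02 ] lo [ 0.322 -0.16   0.002] hi [ 0.347 -0.134  0.034]
scene dried1 0.66 [229. 156. 243. 176.] med [ 0.446 -0.155  0.052] lo [ 0.437 -0.163  0.032] hi [ 0.461 -0.137  0.065]
scene grey_mat 0.75 [227. 226. 288. 280.] med [ 0.363 -0.311  0.003] lo [ 0.334 -0.359  0.   ] hi [ 0.394 -0.257  0.005]
scene mat 0.82 [272. 203. 366. 274.] med 
[... 1430 characters left out ...]
de dried1 0.56 [252. 165. 267. 182.] med [ 0.449 -0.158  0.049] lo [ 0.436 -0.165  0.031] hi [ 0.466 -0.125  0.065]
side grey_mat 0.85 [225. 217. 262. 260.] med [ 0.364 -0.313  0.003] lo [ 0.335 -0.362  0.   ] hi [ 0.394 -0.257  0.005]
side mat 0.91 [258. 219. 332. 275.] med [ 0.467 -0.377  0.003] lo [ 0.409 -0.428  0.   ] hi [ 0.534 -0.305  0.006]
side gate 0.81 [234. 186. 263. 217.] med [ 0.391 -0.24   0.055] lo [ 0.372 -0.279  0.035] hi [ 0.408 -0.207  0.074]
side eraser 0.42 [217. 173. 236. 181.] med [ 0.375 -0.088  0.01 ] lo [ 0.352 -0.096 -0.001] hi [ 0.398 -0.057  0.013]
side loupe 0.5 [211. 207. 223. 223.] med [ 0.319 -0.234  0.019] lo [ 0.305 -0.253  0.003] hi [ 0.332 -0.222  0.028]
```

```bash
python3 - <<'E'
import cv2,numpy as np
a=cv2.resize(cv2.imread("pics/scene0.png")[130:290,160:380],None,fx=3.5,fy=3.5,interpolation=cv2.INTER_CUBIC)
cv2.imwrite("pics/z0.png",a)
E
```

```text
(no output)
```

View pics/z0.png

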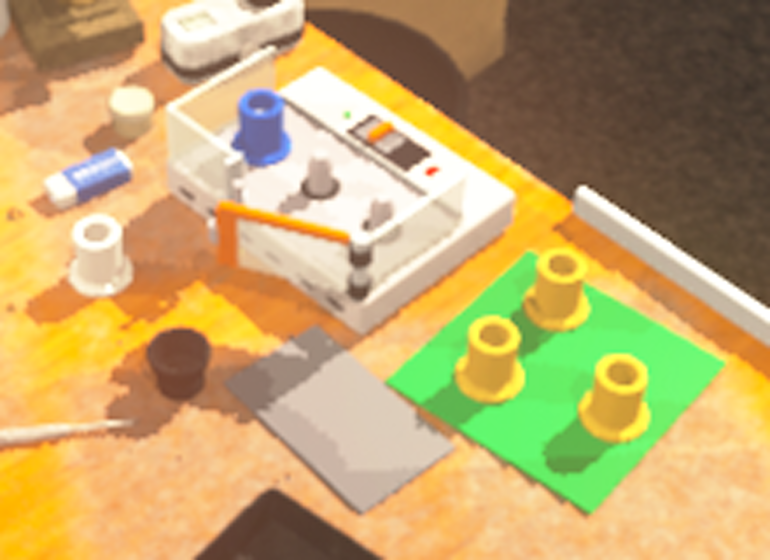

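```bash
python3 - <<'E'
import numpy as np,cv2
for c in ["scene","side"]:
    P=np.load(c+"P.npy").reshape(-1,3)
    m=(abs(P[:,2]-.030)<.004)&(abs(P[:,0]-.45)<.1)&(abs(P[:,1]+.21)<.1)
    r=cv2.minAreaRect((P[m,:2]*1000).astype(np.float32)); print(c,m.sum(),r,cv2.boxPoints(r).round(0).tolist())
    m=(abs(P[:,2]-.003)<.002)&(abs(P[:,0]-.364)<.034)&(abs(P[:,1]+.31)<.06)
    P2=P[(P[:,2]>.066)&(abs(P[:,0]-.42)<.06)&(abs(P[:,1]+.22)<.09)]; print(P2[::6].round(3).tolist())
E
```

```text
scene 1953 ((451.3437805175781, -197.05703735351562), (160.56271362304688, 160.7637176513672), 2.1218929290771484) [[368.0, -120.0], [374.0, -280.0], [535.0, -274.0], [529.0, -114.0]]
[[0.404, -0.13, 0.07], [0.405, -0.135, 0.069], [0.408, -0.141, 0.069], [0.406, -0.146, 0.068], [0.405, -0.151, 0.07], [0.407, -0.157, 0.07], [0.406, -0.158, 0.066], [0.407, -0.169, 0.07], [0.407, -0.175, 0.071], [0.41, -0.18, 0.071], [0.402, -0.181, 0.071], [0.4, -0.183, 0.071], [0.401, -0.181, 0.067], [0.477, -0.272, 0.069], [0.467, -0.27, 0.069], [0.462, -0.271, 0.07], [0.464, -0.273, 0.068], [0.456, -0.27, 0.068], [0.374, -0.208, 0.074], [0.382, -0.215, 0.074], [0.371, -0.205, 0.071], [0.378, -0.215, 0.074], [0.386, -0.221, 0.073], [0.371, -0.206, 0.069], [0.377, -0.215, 0.072], [0.385, -0.223, 0.073], [0.444, -0.272, 0.07], [0.375, -0.21, 0.067], [0.38, -0.221, 0.072], [0.387, -0.23, 0.074], [0.44, -0.271, 0.069], [0.379, -0.216, 0.067], [0.384, -0.227, 0.071], [0.391, -0.236, 0.073], [0.435, -0.27, 0.069], [0.382, -0.229, 0.072], [0.39, -0.237, 0.072], [0.397, -0.245, 0.073], [0.436, -0.272, 0.068]
[... 831 characters left out ...]
.183, 0.072], [0.398, -0.186, 0.071], [0.375, -0.209, 0.075], [0.381, -0.213, 0.074], [0.382, -0.219, 0.075], [0.384, -0.222, 0.074], [0.388, -0.225, 0.072], [0.383, -0.225, 0.067], [0.384, -0.229, 0.067], [0.386, -0.233, 0.066], [0.398, -0.244, 0.073], [0.399, -0.251, 0.076], [0.403, -0.253, 0.073], [0.404, -0.259, 0.075], [0.398, -0.254, 0.069], [0.456, -0.27, 0.069], [0.47, -0.273, 0.068], [0.401, -0.259, 0.07], [0.446, -0.272, 0.07], [0.46, -0.275, 0.069], [0.406, -0.269, 0.074], [0.436, -0.272, 0.069], [0.45, -0.275, 0.068], [0.412, -0.274, 0.073], [0.43, -0.276, 0.071], [0.406, -0.269, 0.067], [0.418, -0.276, 0.071], [0.407, -0.275, 0.069], [0.406, -0.276, 0.067], [0.41, -0.28, 0.066]]
```

```bash
R='{"dx":-0.43,"dy":-0.378,"dz":-0.08,"az":70.7}'; python3 -m inch '[{"dx":-0.43,"dy":-0.378,"dz":-0.08,"az":40},{"dx":-0.43,"dy":-0.378,"dz":-0.08,"az":40},{"dx":-0.43,"dy":-0.378,"dz":-0.08,"az":40},{"dx":-0.43,"dy":-0.378,"dz":-0.08,"az":40},{"dx":-0.43,"dy":-0.378,"dz":-0.08,"az":40},{"dx":-0.43,"dy":-0.378,"dz":-0.08,"az":40},{"dx":-0.43,"dy":-0.378,"dz":-0.08,"az":40},{"dx":-0.43,"dy":-0.378,"dz":-0.08,"az":40},{"dx":-0.43,"dy":-0.378,"dz":-0.08,"az":40},{"dx":-0.43,"dy":-0.378,"dz":-0.08,"az":40},{"dx":-0.49,"dy":-0.727,"dz":-0.07,"az":70.7},{"dx":-0.49,"dy":-0.727,"dz":-0.07,"az":70.7},{"dx":-0.49,"dy":-0.727,"dz":-0.07,"az":70.7},{"dx":-0.49,"dy":-0.727,"dz":-0.07,"az":70.7},{"dx":-0.49,"dy":-0.727,"dz":-0.07,"az":70.7},{"dx":-0.49,"dy":-0.727,"dz":-0.07,"az":70.7},{"dx":-0.49,"dy":-0.727,"dz":-0.07,"az":70.7},{"dx":-0.49,"dy":-0.727,"dz":-0.07,"az":70.7},{"dx":-0.49,"dy":-0.727,"dz":-0.07,"az":70.7}]'
cat > w.py <<'E'
from h import *
import sys
st(); img,d,P=cloud("wrist"); n=sys.argv[1]
cv2.imwrite(f"pics/{n}.png",img); np.save("wP.npy",P)
V=np.linalg.inv(np.array(bot.get_calibration("wrist")["view"]));print("cam",V[:3,3].round(3),V[:3,:3].round(2).tolist())
E
python3 w.py w1
```

```text
t 1.1 tcp [0.2071 0.6424 0.2313] F [-0.   0.6  0.6] w 0.999
[[-0.952, 0.307, 0.0], [0.307, 0.952, -0.0], [-0.0, -0.0, -1.0]] q [ 1.22  0.26  1.6  -0.    1.27 -0.04]
cam [0.135 0.665 0.374] [[0.31, 0.91, 0.28], [0.95, -0.29, -0.09], [-0.0, 0.3, -0.95]]invalid input at $[0]: expected keys dx, dy, dz, ax, ay, az, fingers
```

View pics/w1.png

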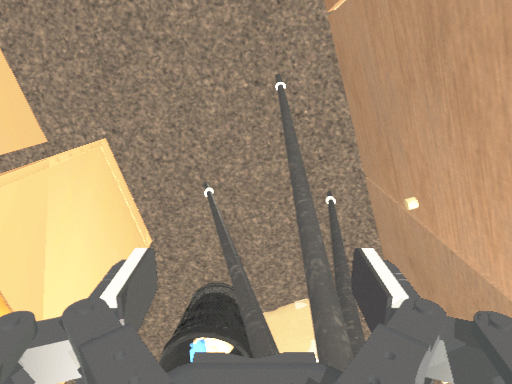

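```bash
python3 -m inch '[{"dx":-0.43,"dy":-0.378,"dz":-0.08,"ax":0,"ay":0,"az":40,"fingers":1},{"dx":-0.43,"dy":-0.378,"dz":-0.08,"ax":0,"ay":0,"az":40,"fingers":1},{"dx":-0.43,"dy":-0.378,"dz":-0.08,"ax":0,"ay":0,"az":40,"fingers":1},{"dx":-0.43,"dy":-0.378,"dz":-0.08,"ax":0,"ay":0,"az":40,"fingers":1},{"dx":-0.43,"dy":-0.378,"dz":-0.08,"ax":0,"ay":0,"az":40,"fingers":1},{"dx":-0.43,"dy":-0.378,"dz":-0.08,"ax":0,"ay":0,"az":40,"fingers":1},{"dx":-0.43,"dy":-0.378,"dz":-0.08,"ax":0,"ay":0,"az":40,"fingers":1},{"dx":-0.43,"dy":-0.378,"dz":-0.08,"ax":0,"ay":0,"az":40,"fingers":1},{"dx":-0.43,"dy":-0.378,"dz":-0.08,"ax":0,"ay":0,"az":40,"fingers":1},{"dx":-0.43,"dy":-0.378,"dz":-0.08,"ax":0,"ay":0,"az":40,"fingers":1},{"dx":-0.49,"dy":-0.727,"dz":-0.07,"ax":0,"ay":0,"az":70.7,"fingers":1},{"dx":-0.49,"dy":-0.727,"dz":-0.07,"ax":0,"ay":0,"az":70.7,"fingers":1},{"dx":-0.49,"dy":-0.727,"dz":-0.07,"ax":0,"ay":0,"az":70.7,"fingers":1},{"dx":-0.49,"dy":-0.727,"dz":-0.07,"ax":0,"ay":0,"az":70.7,"fingers":1},{"dx":-0.49,"dy":-0.727,"dz":-0.07,"ax":0,"ay":0,"az":70.7,"fingers":1},{"dx":-0.49,"dy":-0.727,"dz":-0.07,"ax":0,"ay":0,"az":70.7,"fingers":1},{"dx":-0.49,"dy":-0.727,"dz":-0.07,"ax":0,"ay":0,"az":70.7,"fingers":1},{"dx":-0.49,"dy":-0.727,"dz":-0.07,"ax":0,"ay":0,"az":70.7,"fingers":1}]'
python3 w.py w2
```

```text
time: 3.4
tool_pos: [0.4505, -0.1988, 0.3011]
tcp_rot: [-2.193, -2.249, -0.001]
wrist_force: [0.3, 0.2, 0.2]
width: 1.004
t 3.4 tcp [ 0.4505 -0.1988  0.3011] F [0.3 0.2 0.2] w 1.004
[[-0.025, 1.0, -0.0], [1.0, 0.025, 0.001], [0.001, -0.0, -1.0]] q [-0.47 -0.12  1.89  0.    1.38 -0.49]
cam [ 0.449 -0.123  0.444] [[1.0, 0.02, 0.01], [0.02, -0.95, -0.3], [-0.0, 0.3, -0.95]]
```

View pics/w2.png

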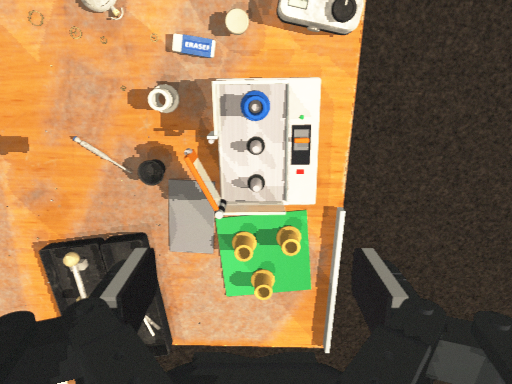

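```bash
cat > m.py <<'E'
from h import *
import sys
# measure in last saved wrist picture
def rep(n,P,mask,lab,zlo,zhi):
    m=mask&(P[...,2]>zlo)&(P[...,2]<zhi)
    k,L,s,c=cv2.connectedComponentsWithStats(m.astype(np.uint8))
    for i in range(1,k):
        if s[i,4]<8: continue
        q=P[L==i]; mid=(np.percentile(q,2,0)+np.percentile(q,98,0))/2
        print(lab,"px",c[i].round(),"n",s[i,4],"mid",mid.round(4),"ext",np.ptp(q[:,:2],axis=0).round(3),"z",np.median(q[:,2]).round(3))
n=sys.argv[1]; img=cv2.imread(f"pics/{n}.png"); P=np.load("wP.npy"); h=cv2.cvtColor(img,cv2.COLOR_BGR2HSV); H,S,Vv=h[...,0],h[...,1],h[...,2]
near=(P[...,0]>.3)&(P[...,0]<.56)&(P[...,1]>-.47)&(P[...,1]<-.1)
rep(n,P,near&(S<90),"spigot top",.050,.062)
rep(n,P,near&(H>100)&(H<130)&(S>120),"blue top",.060,.075)
rep(n,P,near&(H>15)&(H<35)&(S>120)&(P[...,1]<-.28),"brass top",.031,.045)
rep(n,P,near&(H>5)&(H<20)&(S>140),"ridge",.0335,.045)
rep(n,P,near&(H>5)&(H<20)&(S>140),"gate",.066,.08)
rep(n,P,near&(H>5)&(H<20)&(S>140)&(P[...,0]>.47)&(P[...,0]<.54)&(P[...,1]>-.26),"ridge any",.025,.045)
rep(n,P,near&(S<60),"grey",.0015,.005)
m=near&(abs(P[...,2]-.030)<.003); r=cv2.minAreaRect((P[m][:,:2]*1000).astype(np.float32)); print("deck",r)
E
python3 m.py w2
```

```text
spigot top px [217. 109.] n 50 mid [ 0.4077 -0.1516  0.0566] ext [0.002 0.051] z 0.057
spigot top px [255. 106.] n 96 mid [ 0.4501 -0.1486  0.0538] ext [0.013 0.012] z 0.054
spigot top px [211. 141.] n 23 mid [ 0.4001 -0.1878  0.0571] ext [0.005 0.005] z 0.059
spigot top px [255. 148.] n 87 mid [ 0.4522 -0.1968  0.0538] ext [0.012 0.012] z 0.055
spigot top px [187. 151.] n 28 mid [ 0.3726 -0.2012  0.0562] ext [0.007 0.006] z 0.057
spigot top px [219. 193.] n 231 mid [ 0.413  -0.2431  0.056 ] ext [0.067 0.058] z 0.057
spigot top px [255. 187.] n 80 mid [ 0.4535 -0.2436  0.0535] ext [0.011 0.012] z 0.055
blue top px [255. 107.] n 245 mid [ 0.45   -0.1485  0.0634] ext [0.025 0.025] z 0.064
brass top px [290. 246.] n 194 mid [ 0.5021 -0.3313  0.0349] ext [0.025 0.026] z 0.036
brass top px [243. 251.] n 186 mid [ 0.4387 -0.3415  0.0348] ext [0.025 0.025] z 0.036
brass top px [263. 291.] n 184 mid [ 0.468  -0.4024  0.0347] ext [0.024 0.025] z 0.036
ridge px [301. 140.] n 74 mid [ 0.5074 -0.1878  0.0375] ext [0.017 0.005] z 0.038
ridge px [194. 153.] n 21 mid [ 0.3774 -0.2072  0.039 ] ext [
[... 491 characters left out ...]
.008 0.007] z 0.036
ridge px [266. 295.] n 15 mid [ 0.4718 -0.4073  0.036 ] ext [0.01 0.01] z 0.036
gate px [200. 182.] n 356 mid [ 0.3903 -0.2349  0.0717] ext [0.038 0.067] z 0.074
ridge any px [301. 140.] n 79 mid [ 0.5086 -0.1879  0.0346] ext [0.02  0.006] z 0.037
grey px [170.  97.] n 172 mid [ 0.3393 -0.1442  0.0034] ext [0.029 0.034] z 0.004
grey px [189. 218.] n 2810 mid [ 0.3634 -0.3067  0.0032] ext [0.064 0.111] z 0.003
grey px [213. 183.] n 8 mid [ 0.3959 -0.256   0.0028] ext [0.003 0.005] z 0.003
grey px [154. 307.] n 46 mid [ 0.3032 -0.4555  0.0033] ext [0.006 0.029] z 0.003
deck ((415.6521911621094, -290.6871337890625), (234.3225555419922, 345.5520935058594), 1.9631023406982422)
```

```bash
python3 -m inch '[{"dx":0.0375,"dy":0.0585,"dz":0.06,"ax":0,"ay":0,"az":-0.6,"fingers":-1},{"dx":0.0375,"dy":0.0585,"dz":0.12,"ax":0,"ay":0,"az":-0.6,"fingers":-1},{"dx":0.0375,"dy":0.0585,"dz":0.18,"ax":0,"ay":0,"az":-0.6,"fingers":-1},{"dx":0.0375,"dy":0.0585,"dz":0.22,"ax":0,"ay":0,"az":-0.6,"fingers":-1},{"dx":0.0375,"dy":0.0585,"dz":0.22,"ax":0,"ay":0,"az":-0.6,"fingers":-1},{"dx":0.0375,"dy":0.0585,"dz":0.245,"ax":0,"ay":0,"az":-0.6,"fingers":-1},{"dx":0.0375,"dy":0.0585,"dz":0.257,"ax":0,"ay":0,"az":-0.6,"fingers":-1},{"dx":0.0375,"dy":0.0585,"dz":0.262,"ax":0,"ay":0,"az":-0.6,"fingers":-1},{"dx":0.0375,"dy":0.0585,"dz":0.266,"ax":0,"ay":0,"az":-0.6,"fingers":-1},{"dx":0.0375,"dy":0.0585,"dz":0.266,"ax":0,"ay":0,"az":-0.6,"fingers":-1}]'
```

```text
time: 4.7
tool_pos: [0.5085, -0.1594, 0.0358]
tcp_rot: [2.18, 2.262, 0.002]
wrist_force: [0.1, -0.2, 0.3]
width: -0.001
```

```bash
python3 -m inch '[{"dx":0,"dy":0,"dz":0.0022,"ax":0,"ay":0,"az":0,"fingers":-1},{"dx":-0.008,"dy":0,"dz":0.0022,"ax":0,"ay":0,"az":0,"fingers":-1},{"dx":-0.013,"dy":0,"dz":0.0022,"ax":0,"ay":0,"az":0,"fingers":-1},{"dx":-0.016,"dy":0,"dz":0.0022,"ax":0,"ay":0,"az":0,"fingers":-1},{"dx":-0.019,"dy":0,"dz":0.0022,"ax":0,"ay":0,"az":0,"fingers":-1},{"dx":-0.022,"dy":0,"dz":0.0022,"ax":0,"ay":0,"az":0,"fingers":-1},{"dx":-0.025,"dy":0,"dz":0.0022,"ax":0,"ay":0,"az":0,"fingers":-1},{"dx":-0.028,"dy":0,"dz":0.0022,"ax":0,"ay":0,"az":0,"fingers":-1},{"dx":-0.028,"dy":0,"dz":0.0022,"ax":0,"ay":0,"az":0,"fingers":-1}]'
```

```text
time: 5.82
tool_pos: [0.5095, -0.1873, 0.0336]
tcp_rot: [-2.181, -2.261, -0.002]
wrist_force: [0.9, 3.1, 0.7]
width: 0.002
```

```bash
python3 -m inch '[{"dx":-0.0015,"dy":0,"dz":0,"ax":0,"ay":0,"az":0,"fingers":-1},{"dx":-0.003,"dy":0,"dz":0,"ax":0,"ay":0,"az":0,"fingers":-1},{"dx":-0.003,"dy":0,"dz":0,"ax":0,"ay":0,"az":0,"fingers":-1}]'
```

```text
time: 6.2
tool_pos: [0.5095, -0.1877, 0.0335]
tcp_rot: [-2.18, -2.257, -0.006]
wrist_force: [1.5, 11.5, 3.0]
width: -0.001
```

```bash
python3 -m inch '[{"dx":0.005,"dy":0,"dz":0,"ax":0,"ay":0,"az":0,"fingers":-1},{"dx":0.005,"dy":0,"dz":-0.05,"ax":0,"ay":0,"az":0,"fingers":-1},{"dx":0.005,"dy":0,"dz":-0.09,"ax":0,"ay":0,"az":0,"fingers":-0.1},{"dx":0.041,"dy":-0.058,"dz":-0.09,"ax":0,"ay":0,"az":0,"fingers":-0.1},{"dx":0.041,"dy":-0.058,"dz":-0.09,"ax":0,"ay":0,"az":0,"fingers":-0.1},{"dx":0.041,"dy":-0.058,"dz":-0.09,"ax":0,"ay":0,"az":0,"fingers":-0.1},{"dx":0.041,"dy":-0.058,"dz":-0.06,"ax":0,"ay":0,"az":0,"fingers":-0.1},{"dx":0.041,"dy":-0.058,"dz":-0.04,"ax":0,"ay":0,"az":0,"fingers":-0.1},{"dx":0.041,"dy":-0.058,"dz":-0.02,"ax":0,"ay":0,"az":0,"fingers":-0.1},{"dx":0.041,"dy":-0.058,"dz":-0.0065,"ax":0,"ay":0,"az":0,"fingers":-0.1},{"dx":0.041,"dy":-0.058,"dz":-0.0065,"ax":0,"ay":0,"az":0,"fingers":-0.1}]'
```

```text
time: 7.58
tool_pos: [0.4499, -0.1488, 0.0392]
tcp_rot: [-2.178, -2.256, -0.005]
wrist_force: [0.2, 0.5, 0.5]
width: 0.449
```

```bash
python3 -m inch '[{"dx":0,"dy":0,"dz":0,"ax":0,"ay":0,"az":0,"fingers":-1},{"dx":0,"dy":0,"dz":0,"ax":0,"ay":0,"az":0,"fingers":-1},{"dx":0,"dy":0,"dz":0,"ax":0,"ay":0,"az":0,"fingers":-1},{"dx":0,"dy":0,"dz":0,"ax":0,"ay":0,"az":0,"fingers":-1}]' 40
```

```text
time: 8.07
tool_pos: [0.4508, -0.1493, 0.04]
tcp_rot: [-2.18, -2.257, -0.006]
wrist_force: [1.1, -1.2, 2.0]
width: 0.289
```

```bash
python3 -m inch '[{"dx":0,"dy":0,"dz":-0.03,"ax":0,"ay":0,"az":0,"fingers":-1},{"dx":0,"dy":0,"dz":-0.06,"ax":0,"ay":0,"az":0,"fingers":-1},{"dx":0,"dy":0,"dz":-0.09,"ax":0,"ay":0,"az":0,"fingers":-1},{"dx":-0.051,"dy":-0.031,"dz":-0.09,"ax":0,"ay":0,"az":0,"fingers":-1},{"dx":-0.102,"dy":-0.062,"dz":-0.09,"ax":0,"ay":0,"az":0,"fingers":-1},{"dx":-0.154,"dy":-0.093,"dz":-0.09,"ax":0,"ay":0,"az":0,"fingers":-1},{"dx":-0.154,"dy":-0.093,"dz":-0.08,"ax":0,"ay":0,"az":0,"fingers":-1},{"dx":-0.154,"dy":-0.093,"dz":-0.04,"ax":0,"ay":0,"az":0,"fingers":-1},{"dx":-0.154,"dy":-0.093,"dz":0.0,"ax":0,"ay":0,"az":0,"fingers":-1},{"dx":-0.154,"dy":-0.093,"dz":0.018,"ax":0,"ay":0,"az":0,"fingers":-1},{"dx":-0.154,"dy":-0.093,"dz":0.0245,"ax":0,"ay":0,"az":0,"fingers":-1},{"dx":-0.154,"dy":-0.093,"dz":0.026,"ax":0,"ay":0,"az":0,"fingers":-1},{"dx":-0.154,"dy":-0.093,"dz":0.026,"ax":0,"ay":0,"az":0,"fingers":-1}]'
```

```text
time: 9.7
tool_pos: [0.364, -0.3062, 0.0137]
tcp_rot: [-2.18, -2.259, -0.006]
wrist_force: [-0.7, 0.7, -0.2]
width: 0.287
```

```bash
python3 -m inch '[{"dx":0,"dy":0,"dz":0,"ax":0,"ay":0,"az":0,"fingers":-0.1},{"dx":0,"dy":0,"dz":0,"ax":0,"ay":0,"az":0,"fingers":-0.1},{"dx":0,"dy":0,"dz":0,"ax":0,"ay":0,"az":0,"fingers":-0.1},{"dx":0,"dy":0,"dz":-0.04,"ax":0,"ay":0,"az":0,"fingers":-0.1},{"dx":0,"dy":0,"dz":-0.1,"ax":0,"ay":0,"az":0,"fingers":-0.1},{"dx":0,"dy":0,"dz":-0.16,"ax":0,"ay":0,"az":0,"fingers":-0.1},{"dx":0.04,"dy":0.06,"dz":-0.22,"ax":0,"ay":0,"az":0,"fingers":-0.1},{"dx":0.04,"dy":0.085,"dz":-0.28,"ax":0,"ay":0,"az":0,"fingers":-0.1},{"dx":0.04,"dy":0.085,"dz":-0.28,"ax":0,"ay":0,"az":0,"fingers":-0.1},{"dx":0.04,"dy":0.085,"dz":-0.28,"ax":0,"ay":0,"az":0,"fingers":-0.1}]'; python3 w.py w3; python3 m.py w3 | grep -v "^ridge px\|grey"
```

```text
time: 10.95
tool_pos: [0.4492, -0.265, 0.2969]
tcp_rot: [2.178, 2.26, 0.008]
wrist_force: [-0.7, -0.4, -0.4]
width: 0.447
t 10.95 tcp [ 0.4492 -0.265   0.2969] F [-0.7 -0.4 -0.4] w 0.447
[[-0.037, 0.999, 0.006], [0.999, 0.037, 0.001], [0.001, 0.006, -1.0]] q [-0.58 -0.07  1.85  0.    1.36 -0.62]
cam [ 0.445 -0.189  0.437] [[1.0, 0.03, 0.01], [0.04, -0.95, -0.29], [0.0, 0.29, -0.96]]
spigot top px [252.  17.] n 160 mid [ 0.4445 -0.1256  0.0563] ext [0.077 0.009] z 0.057
spigot top px [217.  39.] n 34 mid [ 0.4076 -0.1469  0.0563] ext [0.001 0.031] z 0.057
spigot top px [257.  44.] n 121 mid [ 0.4503 -0.149   0.0537] ext [0.012 0.012] z 0.055
spigot top px [218.  66.] n 19 mid [ 0.4085 -0.1731  0.0537] ext [0.001 0.019] z 0.055
spigot top px [210.  80.] n 28 mid [ 0.4007 -0.1879  0.0563] ext [0.005 0.004] z 0.06
spigot top px [257.  90.] n 104 mid [ 0.4517 -0.1966  0.0537] ext [0.012 0.012] z 0.054
spigot top px [185.  92.] n 28 mid [ 0.3728 -0.2011  0.0558] ext [0.006 0.004] z 0.058
spigot top px [205. 128.] n 93 mid [ 0.3944 -0.24    0.0556] ext [0.028 0.053] z 0.055
spigot top px [257. 133.] n 95 mid [ 0.4535 -0.2441  0.0534] ext [0.012 0.011] z 0.054
spigot top px [253. 155.] n 133 mid [ 0.4498 -0.2693  0.0559] ext [0.078 0.005] z 0.057
brass top px [292. 201.] n 206 mid [ 0.5022 -0.3314  0.0349] ext [0.024 0.026] z 0.037
brass top px [243. 207.] n 201 mid [ 0.4394 -0.3419  0.035 ] ext [0.025 0.025] z 0.036
brass top px [263. 250.] n 198 mid [ 0.4674 -0.4027  0.0349] ext [0.024 0.025] z 0.036
gate px [198. 124.] n 407 mid [ 0.3905 -0.2353  0.0722] ext [0.038 0.066] z 0.074
ridge any px [306.  96.] n 86 mid [ 0.5092 -0.2015  0.0346] ext [0.02  0.005] z 0.037
deck ((415.704833984375, -289.07989501953125), (234.64064025878906, 341.3789978027344), 2.0069310665130615)
```

View pics/w3.png

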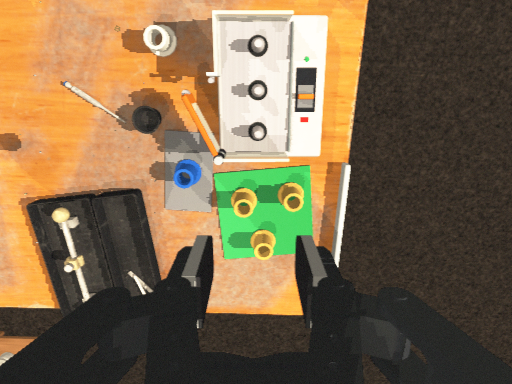

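```bash
python3 -m inch '[{"dx":-0.0686,"dy":0.0488,"dz":0.06,"ax":0.35,"ay":0,"az":0,"fingers":-0.1},{"dx":-0.0686,"dy":0.0488,"dz":0.12,"ax":0.35,"ay":0,"az":0,"fingers":-0.1},{"dx":-0.0686,"dy":0.0488,"dz":0.18,"ax":0.35,"ay":0,"az":0,"fingers":-0.1},{"dx":-0.0686,"dy":0.0488,"dz":0.21,"ax":0.35,"ay":0,"az":0,"fingers":-0.1},{"dx":-0.0686,"dy":0.0488,"dz":0.23,"ax":0.35,"ay":0,"az":0,"fingers":-0.1},{"dx":-0.0686,"dy":0.0488,"dz":0.255,"ax":0.35,"ay":0,"az":0,"fingers":-0.1},{"dx":-0.0686,"dy":0.0488,"dz":0.275,"ax":0.35,"ay":0,"az":0,"fingers":-0.1},{"dx":-0.0686,"dy":0.0488,"dz":0.28,"ax":0.35,"ay":0,"az":0,"fingers":-0.1},{"dx":-0.0686,"dy":0.0488,"dz":0.28,"ax":0.35,"ay":0,"az":0,"fingers":-1},{"dx":-0.0686,"dy":0.0488,"dz":0.28,"ax":0.35,"ay":0,"az":0,"fingers":-1},{"dx":-0.0686,"dy":0.0488,"dz":0.28,"ax":0.35,"ay":0,"az":0,"fingers":-1},{"dx":-0.0686,"dy":0.0488,"dz":0.28,"ax":0.35,"ay":0,"az":0,"fingers":-1},{"dx":-0.0686,"dy":0.0488,"dz":0.28,"ax":0.35,"ay":0,"az":0,"fingers":-1}]' 40
python3 -c "
from h import *
st()
for s in [(.4502,-.1488),(.4519,-.1967),(.4535,-.244)]: print(rel([*s,.115]),rel([*s,.044]))"
```

```text
time: 12.62
tool_pos: [0.4995, -0.3305, 0.0146]
tcp_rot: [-2.177, -2.258, 0.001]
wrist_force: [-0.6, 0.4, 0.7]
width: 0.283
t 12.62 tcp [ 0.4995 -0.3305  0.0146] F [-0.6  0.4  0.7] w 0.283
[[-0.036, 0.999, -0.004], [0.999, 0.036, 0.003], [0.003, -0.004, -1.0]] q [-0.63  0.34  1.94  0.    0.86 -0.66]
[ 0.1837 -0.043  -0.0997] [ 0.1835 -0.0427 -0.0287]
[ 0.1358 -0.043  -0.0998] [ 0.1355 -0.0428 -0.0288]
[ 0.0884 -0.0432 -0.1   ] [ 0.0882 -0.0429 -0.029 ]
```

```bash
python3 -m inch '[{"dx":0,"dy":0,"dz":-0.04,"ax":0,"ay":0,"az":0,"fingers":-1},{"dx":0,"dy":0,"dz":-0.075,"ax":0,"ay":0,"az":0,"fingers":-1},{"dx":0,"dy":0,"dz":-0.1,"ax":0,"ay":0,"az":0,"fingers":-1},{"dx":0.06,"dy":-0.015,"dz":-0.1,"ax":0,"ay":0,"az":0,"fingers":-1},{"dx":0.12,"dy":-0.03,"dz":-0.1,"ax":0,"ay":0,"az":0,"fingers":-1},{"dx":0.184,"dy":-0.043,"dz":-0.1,"ax":0,"ay":0,"az":0,"fingers":-1},{"dx":0.184,"dy":-0.043,"dz":-0.1,"ax":0,"ay":0,"az":0,"fingers":-1},{"dx":0.184,"dy":-0.043,"dz":-0.1,"ax":0,"ay":0,"az":0,"fingers":-1}]'
python3 w.py w4; python3 - <<'E'
from h import *
P=np.load("wP.npy");img=cv2.imread("pics/w4.png");s=bot.read_state();t=np.array(s["tool_pos"])
h=cv2.cvtColor(img,cv2.COLOR_BGR2HSV)
m=(np.linalg.norm(P[...,:2]-t[:2],axis=-1)<.03)&(h[...,1]>110)&(h[...,0]>12)&(h[...,0]<38)&(P[...,2]>t[2]-.02)&(P[...,2]<t[2]+.05)
q=P[m];print(m.sum(),np.percentile(q,[2,50,98],axis=0).round(4),"tcp",t.round(4))
z=np.percentile(q[:,2],98); k=q[q[:,2]>z-.004]; print("top ring mid",((k.min(0)+k.max(0))/2).round(4),np.ptp(k,axis=0).round(4))
img[m]=(255,0,255) if 0 else img[m]
cv2.imwrite("pics/w4c.png",cv2.resize(img[200:384,130:390],None,fx=2.5,fy=2.5))
E
```

```text
time: 13.62
tool_pos: [0.4507, -0.1486, 0.1158]
tcp_rot: [-2.177, -2.261, 0.0]
wrist_force: [0.6, 0.1, -0.6]
width: 0.28
t 13.62 tcp [ 0.4507 -0.1486  0.1158] F [ 0.6  0.1 -0.6] w 0.28
[[-0.038, 0.999, -0.003], [0.999, 0.038, 0.002], [0.002, -0.003, -1.0]] q [-0.37 -0.01  2.14  0.    1.02 -0.41]
cam [ 0.449 -0.074  0.259] [[1.0, 0.03, 0.01], [0.04, -0.95, -0.3], [-0.0, 0.3, -0.96]]
4859 [[ 0.4385 -0.1606  0.1071]
 [ 0.451  -0.1431  0.1291]
 [ 0.4628 -0.1344  0.139 ]] tcp [ 0.451  -0.1492  0.1158]
top ring mid [ 0.4505 -0.1502  0.1486] [0.0513 0.0255 0.0272]
```

View pics/w4c.png

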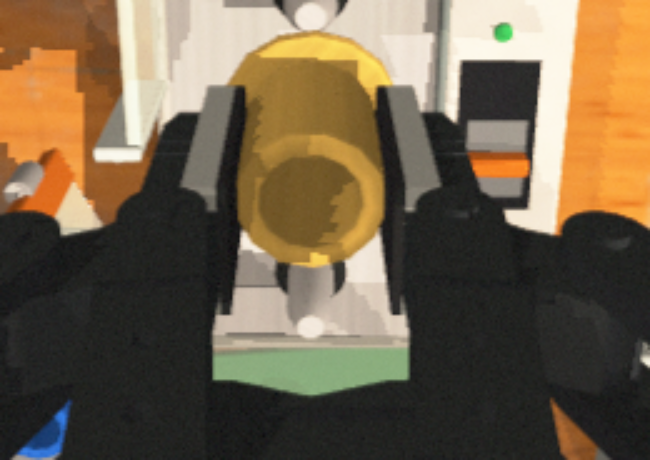

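```bash
python3 -m inch '[{"dx":0.001,"dy":-0.0007,"dz":0.02,"ax":0,"ay":0,"az":0,"fingers":-1},{"dx":0.001,"dy":-0.0007,"dz":0.04,"ax":0,"ay":0,"az":0,"fingers":-1},{"dx":0.001,"dy":-0.0007,"dz":0.047,"ax":0,"ay":0,"az":0,"fingers":-1},{"dx":0.001,"dy":-0.0007,"dz":0.052,"ax":0,"ay":0,"az":0,"fingers":-1},{"dx":0.001,"dy":-0.0007,"dz":0.057,"ax":0,"ay":0,"az":0,"fingers":-1},{"dx":0.001,"dy":-0.0007,"dz":0.062,"ax":0,"ay":0,"az":0,"fingers":-1},{"dx":0.001,"dy":-0.0007,"dz":0.067,"ax":0,"ay":0,"az":0,"fingers":-1}]'
```

```text
time: 14.55
tool_pos: [0.4504, -0.1481, 0.0489]
tcp_rot: [-2.178, -2.26, -0.0]
wrist_force: [0.2, 1.2, -0.1]
width: 0.283
```

```bash
python3 -m inch '[{"dx":0,"dy":0,"dz":0.004,"ax":0,"ay":0,"az":0,"fingers":-1},{"dx":0,"dy":0,"dz":0.007,"ax":0,"ay":0,"az":0,"fingers":-1},{"dx":0,"dy":0,"dz":0.0085,"ax":0,"ay":0,"az":0,"fingers":-1},{"dx":0,"dy":0,"dz":0.0085,"ax":0,"ay":0,"az":0,"fingers":-1}]'
```

```text
time: 15.05
tool_pos: [0.4504, -0.148, 0.0415]
tcp_rot: [-2.178, -2.26, 0.0]
wrist_force: [-4.2, 2.8, 9.0]
width: 0.279
```

```bash
python3 -m inch '[{"dx":0,"dy":0,"dz":0,"ax":0,"ay":0,"az":0,"fingers":-0.1},{"dx":0,"dy":0,"dz":0,"ax":0,"ay":0,"az":0,"fingers":-0.1},{"dx":0,"dy":0,"dz":0,"ax":0,"ay":0,"az":0,"fingers":-0.1},{"dx":0,"dy":0,"dz":-0.04,"ax":0,"ay":0,"az":0,"fingers":-0.1},{"dx":0,"dy":0,"dz":-0.1,"ax":0,"ay":0,"az":0,"fingers":-0.1},{"dx":-0.04,"dy":0,"dz":-0.15,"ax":0,"ay":0,"az":0,"fingers":-0.1},{"dx":-0.08,"dy":0,"dz":-0.2,"ax":0,"ay":0,"az":0,"fingers":-0.1},{"dx":-0.117,"dy":0,"dz":-0.25,"ax":0,"ay":0,"az":0,"fingers":-0.1},{"dx":-0.117,"dy":0,"dz":-0.25,"ax":0,"ay":0,"az":0,"fingers":-0.1},{"dx":-0.117,"dy":0,"dz":-0.25,"ax":0,"ay":0,"az":0,"fingers":-0.1}]'; python3 w.py w5; python3 m.py w5 | grep "brass\|any\|spigot top px.*0.45"
python3 - <<'E'
from h import *
P=np.load("wP.npy");h=cv2.cvtColor(cv2.imread("pics/w5.png"),cv2.COLOR_BGR2HSV)
m=(abs(P[...,0]-.45)<.03)&(P[...,1]>-.265)&(P[...,1]<-.12)&(h[...,0]>12)&(h[...,0]<38)&(h[...,1]>110)&(P[...,2]>.055)
q=P[m];print("seated tops",m.sum(),np.percentile(q,[3,50,97],axis=0).round(4))
for s in [(.439,-.3418,.015),(.4677,-.4026,.015)]: print(rel(s))
E
```

```text
time: 16.3
tool_pos: [0.4551, -0.2655, 0.2907]
tcp_rot: [-2.178, -2.258, -0.0]
wrist_force: [0.1, -0.3, 0.2]
width: 0.451
t 16.3 tcp [ 0.4551 -0.2655  0.2907] F [ 0.1 -0.3  0.2] w 0.451
[[-0.036, 0.999, -0.003], [0.999, 0.036, 0.003], [0.003, -0.003, -1.0]] q [-0.58 -0.05  1.84  0.    1.35 -0.61]
cam [ 0.453 -0.19   0.432] [[1.0, 0.04, 0.01], [0.04, -0.96, -0.29], [-0.01, 0.29, -0.96]]
spigot top px [254.  43.] n 122 mid [ 0.4502 -0.1494  0.0538] ext [0.012 0.013] z 0.054
spigot top px [254.  90.] n 107 mid [ 0.4521 -0.1967  0.0538] ext [0.012 0.013] z 0.054
spigot top px [254. 134.] n 101 mid [ 0.4539 -0.2446  0.0537] ext [0.013 0.013] z 0.054
brass top px [240. 208.] n 205 mid [ 0.4394 -0.3416  0.035 ] ext [0.024 0.025] z 0.037
brass top px [260. 252.] n 207 mid [ 0.4673 -0.4026  0.0347] ext [0.024 0.025] z 0.036
ridge any px [303.  96.] n 84 mid [ 0.5088 -0.2016  0.0349] ext [0.019 0.005] z 0.037
seated tops 355 [[ 0.4226 -0.26    0.0581]
 [ 0.4492 -0.1509  0.0638]
 [ 0.4617 -0.1386  0.3177]]
[-0.0776 -0.0172  0.2744]
[-0.1394  0.0092  0.274 ]
```

```bash
python3 -m inch '[{"dx":-0.0774,"dy":-0.0168,"dz":0.06,"ax":0,"ay":0,"az":0,"fingers":-0.1},{"dx":-0.0774,"dy":-0.0168,"dz":0.12,"ax":0,"ay":0,"az":0,"fingers":-0.1},{"dx":-0.0774,"dy":-0.0168,"dz":0.18,"ax":0,"ay":0,"az":0,"fingers":-0.1},{"dx":-0.0774,"dy":-0.0168,"dz":0.21,"ax":0,"ay":0,"az":0,"fingers":-0.1},{"dx":-0.0774,"dy":-0.0168,"dz":0.235,"ax":0,"ay":0,"az":0,"fingers":-0.1},{"dx":-0.0774,"dy":-0.0168,"dz":0.255,"ax":0,"ay":0,"az":0,"fingers":-0.1},{"dx":-0.0774,"dy":-0.0168,"dz":0.27,"ax":0,"ay":0,"az":0,"fingers":-0.1},{"dx":-0.0774,"dy":-0.0168,"dz":0.274,"ax":0,"ay":0,"az":0,"fingers":-0.1},{"dx":-0.0774,"dy":-0.0168,"dz":0.274,"ax":0,"ay":0,"az":0,"fingers":-1},{"dx":-0.0774,"dy":-0.0168,"dz":0.274,"ax":0,"ay":0,"az":0,"fingers":-1},{"dx":-0.0774,"dy":-0.0168,"dz":0.274,"ax":0,"ay":0,"az":0,"fingers":-1},{"dx":-0.0774,"dy":-0.0168,"dz":0.274,"ax":0,"ay":0,"az":0,"fingers":-1},{"dx":-0.0774,"dy":-0.0168,"dz":0.274,"ax":0,"ay":0,"az":0,"fingers":-1}]'
python3 -c "
from h import *
st()
for s in [(.4519,-.1967),(.4537,-.2443)]: print(rel([*s,.115]),rel([*s,.042]))"
```

```text
time: 17.98
tool_pos: [0.4395, -0.3418, 0.0156]
tcp_rot: [-2.176, -2.258, 0.0]
wrist_force: [-0.3, -0.3, -0.2]
width: 0.291
t 17.98 tcp [ 0.4395 -0.3418  0.0156] F [-0.3 -0.3 -0.2] w 0.291
[[-0.037, 0.999, -0.004], [0.999, 0.037, 0.004], [0.004, -0.004, -1.0]] q [-0.71  0.28  2.03  0.    0.84 -0.74]
[ 0.1449  0.0173 -0.0989] [ 0.1446  0.0176 -0.0259]
[ 0.0973  0.0174 -0.0991] [ 0.097   0.0176 -0.0261]
```

```bash
python3 -m inch '[{"dx":0,"dy":0,"dz":-0.04,"ax":0,"ay":0,"az":0,"fingers":-1},{"dx":0,"dy":0,"dz":-0.075,"ax":0,"ay":0,"az":0,"fingers":-1},{"dx":0,"dy":0,"dz":-0.1,"ax":0,"ay":0,"az":0,"fingers":-1},{"dx":0.05,"dy":0.006,"dz":-0.1,"ax":0,"ay":0,"az":0,"fingers":-1},{"dx":0.1,"dy":0.012,"dz":-0.1,"ax":0,"ay":0,"az":0,"fingers":-1},{"dx":0.1449,"dy":0.0174,"dz":-0.1,"ax":0,"ay":0,"az":0,"fingers":-1},{"dx":0.1449,"dy":0.0174,"dz":-0.1,"ax":0,"ay":0,"az":0,"fingers":-1},{"dx":0.1449,"dy":0.0174,"dz":-0.1,"ax":0,"ay":0,"az":0,"fingers":-1}]'
python3 -c "
from h import *
st(); print(rel([.4519,-.1967,.049]))"
```

```text
time: 18.98
tool_pos: [0.4522, -0.197, 0.1163]
tcp_rot: [-2.176, -2.26, 0.001]
wrist_force: [0.3, 0.6, -0.7]
width: 0.288
t 18.98 tcp [ 0.4522 -0.197   0.1163] F [ 0.3  0.6 -0.7] w 0.288
[[-0.038, 0.999, -0.004], [0.999, 0.038, 0.003], [0.003, -0.003, -1.0]] q [-0.46  0.03  2.1   0.    1.02 -0.5 ]
[ 0.0001 -0.0001  0.0673]
```

```bash
python3 -m inch '[{"dx":0,"dy":0,"dz":0.02,"ax":0,"ay":0,"az":0,"fingers":-1},{"dx":0,"dy":0,"dz":0.04,"ax":0,"ay":0,"az":0,"fingers":-1},{"dx":0,"dy":0,"dz":0.047,"ax":0,"ay":0,"az":0,"fingers":-1},{"dx":0,"dy":0,"dz":0.052,"ax":0,"ay":0,"az":0,"fingers":-1},{"dx":0,"dy":0,"dz":0.057,"ax":0,"ay":0,"az":0,"fingers":-1},{"dx":0,"dy":0,"dz":0.062,"ax":0,"ay":0,"az":0,"fingers":-1},{"dx":0,"dy":0,"dz":0.067,"ax":0,"ay":0,"az":0,"fingers":-1},{"dx":0,"dy":0,"dz":0.071,"ax":0,"ay":0,"az":0,"fingers":-1},{"dx":0,"dy":0,"dz":0.074,"ax":0,"ay":0,"az":0,"fingers":-1},{"dx":0,"dy":0,"dz":0.0748,"ax":0,"ay":0,"az":0,"fingers":-1},{"dx":0,"dy":0,"dz":0.0748,"ax":0,"ay":0,"az":0,"fingers":-1}]'
```

```text
time: 20.35
tool_pos: [0.4522, -0.1963, 0.0419]
tcp_rot: [-2.176, -2.259, -0.0]
wrist_force: [-0.1, 6.7, 5.0]
width: 0.289
```

```bash
python3 -m inch '[{"dx":0,"dy":0,"dz":0,"ax":0,"ay":0,"az":0,"fingers":-0.1},{"dx":0,"dy":0,"dz":0,"ax":0,"ay":0,"az":0,"fingers":-0.1},{"dx":0,"dy":0,"dz":0,"ax":0,"ay":0,"az":0,"fingers":-0.1},{"dx":0,"dy":0,"dz":-0.04,"ax":0,"ay":0,"az":0,"fingers":-0.1},{"dx":0,"dy":0,"dz":-0.1,"ax":0,"ay":0,"az":0,"fingers":-0.1},{"dx":-0.03,"dy":0,"dz":-0.15,"ax":0,"ay":0,"az":0,"fingers":-0.1},{"dx":-0.07,"dy":0,"dz":-0.2,"ax":0,"ay":0,"az":0,"fingers":-0.1},{"dx":-0.07,"dy":0,"dz":-0.25,"ax":0,"ay":0,"az":0,"fingers":-0.1},{"dx":-0.07,"dy":0,"dz":-0.25,"ax":0,"ay":0,"az":0,"fingers":-0.1},{"dx":-0.07,"dy":0,"dz":-0.25,"ax":0,"ay":0,"az":0,"fingers":-0.1}]'; python3 w.py w6; python3 m.py w6 | grep "brass\|any\|spigot top px.*0.45"
cat > seat.py <<'E'
from h import *
import sys
P=np.load("wP.npy");h=cv2.cvtColor(cv2.imread(f"pics/{sys.argv[1]}.png"),cv2.COLOR_BGR2HSV)
for x,y in [(.4502,-.149),(.4519,-.1967),(.4537,-.2443)]:
    m=(abs(P[...,0]-x)<.02)&(abs(P[...,1]-y)<.02)&(h[...,0]>12)&(h[...,0]<38)&(h[...,1]>110)&(P[...,2]>.058)&(P[...,2]<.09)
    q=P[m]
    if len(q)>20: print("seat",len(q),((np.percentile(q,3,0)+np.percentile(q,97,0))/2).round(4),"z95",np.percentile(q[:,2],95).round(4))
E
python3 seat.py w6; python3 -c "
from h import *
print(rel([.4674,-.4026,.0155]))"
```

```text
time: 21.6
tool_pos: [0.4554, -0.2671, 0.2911]
tcp_rot: [-2.176, -2.259, 0.0]
wrist_force: [0.1, 0.4, -1.1]
width: 0.448
t 21.6 tcp [ 0.4554 -0.2671  0.2911] F [ 0.1  0.4 -1.1] w 0.448
[[-0.037, 0.999, -0.004], [0.999, 0.037, 0.004], [0.004, -0.004, -1.0]] q [-0.58 -0.05  1.84  0.    1.36 -0.62]
cam [ 0.453 -0.192  0.433] [[1.0, 0.04, 0.0], [0.04, -0.96, -0.29], [-0.01, 0.29, -0.96]]
spigot top px [254.  41.] n 122 mid [ 0.4504 -0.149   0.0535] ext [0.013 0.012] z 0.055
spigot top px [254.  88.] n 110 mid [ 0.4521 -0.1966  0.0539] ext [0.012 0.012] z 0.054
spigot top px [254. 132.] n 96 mid [ 0.4538 -0.2444  0.0538] ext [0.012 0.013] z 0.055
spigot top px [249. 155.] n 150 mid [ 0.4511 -0.2695  0.0559] ext [0.078 0.004] z 0.056
brass top px [260. 251.] n 201 mid [ 0.4673 -0.4027  0.0347] ext [0.024 0.025] z 0.036
ridge any px [303.  95.] n 84 mid [ 0.5087 -0.2019  0.0349] ext [0.019 0.005] z 0.038
seat 325 [ 0.4505 -0.1502  0.0625] z95 0.0651
seat 271 [ 0.4522 -0.198   0.0636] z95 0.065
[-0.1377  0.0089  0.2738]
```

Both seated; fetch the third.

```bash
python3 -m inch '[{"dx":-0.05,"dy":0.0089,"dz":0.04,"ax":0,"ay":0,"az":0,"fingers":-0.1},{"dx":-0.1,"dy":0.0089,"dz":0.08,"ax":0,"ay":0,"az":0,"fingers":-0.1},{"dx":-0.1377,"dy":0.0089,"dz":0.13,"ax":0,"ay":0,"az":0,"fingers":-0.1},{"dx":-0.1377,"dy":0.0089,"dz":0.19,"ax":0,"ay":0,"az":0,"fingers":-0.1},{"dx":-0.1377,"dy":0.0089,"dz":0.22,"ax":0,"ay":0,"az":0,"fingers":-0.1},{"dx":-0.1377,"dy":0.0089,"dz":0.25,"ax":0,"ay":0,"az":0,"fingers":-0.1},{"dx":-0.1377,"dy":0.0089,"dz":0.268,"ax":0,"ay":0,"az":0,"fingers":-0.1},{"dx":-0.1377,"dy":0.0089,"dz":0.2738,"ax":0,"ay":0,"az":0,"fingers":-0.1},{"dx":-0.1377,"dy":0.0089,"dz":0.2738,"ax":0,"ay":0,"az":0,"fingers":-1},{"dx":-0.1377,"dy":0.0089,"dz":0.2738,"ax":0,"ay":0,"az":0,"fingers":-1},{"dx":-0.1377,"dy":0.0089,"dz":0.2738,"ax":0,"ay":0,"az":0,"fingers":-1},{"dx":-0.1377,"dy":0.0089,"dz":0.2738,"ax":0,"ay":0,"az":0,"fingers":-1},{"dx":-0.1377,"dy":0.0089,"dz":0.2738,"ax":0,"ay":0,"az":0,"fingers":-1}]'
python3 -c "
from h import *
st()
for s in [(.4538,-.2443)]: print(rel([*s,.115]),rel([*s,.042]))"
```

```text
time: 23.28
tool_pos: [0.4676, -0.4028, 0.0158]
tcp_rot: [-2.175, -2.258, 0.001]
wrist_force: [-0.4, -0.8, -1.2]
width: 0.285
t 23.27 tcp [ 0.4676 -0.4028  0.0158] F [-0.4 -0.8 -1.2] w 0.285
[[-0.037, 0.999, -0.005], [0.999, 0.038, 0.004], [0.005, -0.005, -1.0]] q [-0.75  0.37  1.9  -0.    0.88 -0.79]
[ 0.1593 -0.0083 -0.0984] [ 0.159  -0.0079 -0.0254]
```

```bash
python3 -m inch '[{"dx":0,"dy":0,"dz":-0.04,"ax":0,"ay":0,"az":0,"fingers":-1},{"dx":0,"dy":0,"dz":-0.075,"ax":0,"ay":0,"az":0,"fingers":-1},{"dx":0,"dy":0,"dz":-0.1,"ax":0,"ay":0,"az":0,"fingers":-1},{"dx":0.055,"dy":-0.003,"dz":-0.1,"ax":0,"ay":0,"az":0,"fingers":-1},{"dx":0.11,"dy":-0.006,"dz":-0.1,"ax":0,"ay":0,"az":0,"fingers":-1},{"dx":0.1593,"dy":-0.0083,"dz":-0.1,"ax":-0.3,"ay":0,"az":0,"fingers":-1},{"dx":0.1593,"dy":-0.0083,"dz":-0.1,"ax":-0.3,"ay":0,"az":0,"fingers":-1},{"dx":0.1593,"dy":-0.0083,"dz":-0.1,"ax":-0.3,"ay":0,"az":0,"fingers":-1}]'
python3 -c "
from h import *
st(); print(rel([.4538,-.2443,.049]))"
```

```text
time: 24.28
tool_pos: [0.4543, -0.2448, 0.1171]
tcp_rot: [-2.177, -2.262, -0.005]
wrist_force: [-0.4, -0.3, -0.1]
width: 0.286
t 24.27 tcp [ 0.4543 -0.2448  0.1171] F [-0.4 -0.3 -0.1] w 0.286
[[-0.038, 0.999, 0.001], [0.999, 0.038, 0.003], [0.003, 0.001, -1.0]] q [-0.54  0.07  2.06  0.    1.02 -0.59]
[ 0.0003 -0.0006  0.0681]
```

```bash
python3 -m inch '[{"dx":0.0003,"dy":-0.0005,"dz":0.02,"ax":0,"ay":0,"az":0,"fingers":-1},{"dx":0.0003,"dy":-0.0005,"dz":0.04,"ax":0,"ay":0,"az":0,"fingers":-1},{"dx":0.0003,"dy":-0.0005,"dz":0.048,"ax":0,"ay":0,"az":0,"fingers":-1},{"dx":0.0003,"dy":-0.0005,"dz":0.053,"ax":0,"ay":0,"az":0,"fingers":-1},{"dx":0.0003,"dy":-0.0005,"dz":0.058,"ax":0,"ay":0,"az":0,"fingers":-1},{"dx":0.0003,"dy":-0.0005,"dz":0.063,"ax":0,"ay":0,"az":0,"fingers":-1},{"dx":0.0003,"dy":-0.0005,"dz":0.068,"ax":0,"ay":0,"az":0,"fingers":-1},{"dx":0.0003,"dy":-0.0005,"dz":0.072,"ax":0,"ay":0,"az":0,"fingers":-1},{"dx":0.0003,"dy":-0.0005,"dz":0.0745,"ax":0,"ay":0,"az":0,"fingers":-1},{"dx":0.0003,"dy":-0.0005,"dz":0.0757,"ax":0,"ay":0,"az":0,"fingers":-1},{"dx":0.0003,"dy":-0.0005,"dz":0.0757,"ax":0,"ay":0,"az":0,"fingers":-1}]'
```

```text
time: 25.65
tool_pos: [0.4539, -0.2443, 0.042]
tcp_rot: [-2.177, -2.262, -0.005]
wrist_force: [-1.6, 1.5, 5.2]
width: 0.285
```

```bash
python3 -m inch '[{"dx":0,"dy":0,"dz":0,"ax":0,"ay":0,"az":0,"fingers":-0.1},{"dx":0,"dy":0,"dz":0,"ax":0,"ay":0,"az":0,"fingers":-0.1},{"dx":0,"dy":0,"dz":0,"ax":0,"ay":0,"az":0,"fingers":-0.1},{"dx":0,"dy":0,"dz":-0.04,"ax":0,"ay":0,"az":0,"fingers":-0.1},{"dx":0,"dy":0,"dz":-0.1,"ax":0,"ay":0,"az":0,"fingers":-0.1},{"dx":0.02,"dy":0,"dz":-0.15,"ax":0,"ay":0,"az":0,"fingers":-1},{"dx":0.02,"dy":-0.03,"dz":-0.2,"ax":0,"ay":0,"az":0,"fingers":-1},{"dx":0.02,"dy":-0.03,"dz":-0.24,"ax":0,"ay":0,"az":0,"fingers":-1},{"dx":0.02,"dy":-0.03,"dz":-0.24,"ax":0,"ay":0,"az":0,"fingers":-1},{"dx":0.02,"dy":-0.03,"dz":-0.24,"ax":0,"ay":0,"az":0,"fingers":-1}]'; python3 w.py w7; python3 m.py w7 | grep "brass\|any\|gate"; python3 seat.py w7
```

```text
time: 26.9
tool_pos: [0.4226, -0.2261, 0.2813]
tcp_rot: [-2.177, -2.262, -0.005]
wrist_force: [0.4, 0.4, -0.0]
width: 0.001
t 26.9 tcp [ 0.4226 -0.2261  0.2813] F [ 0.4  0.4 -0. ] w 0.001
[[-0.038, 0.999, 0.0], [0.999, 0.038, 0.004], [0.004, 0.0, -1.0]] q [-0.55 -0.14  1.94  0.    1.34 -0.58]
cam [ 0.42  -0.151  0.423] [[1.0, 0.04, 0.01], [0.04, -0.96, -0.29], [-0.0, 0.29, -0.96]]
gate px [223. 164.] n 399 mid [ 0.3904 -0.235   0.0721] ext [0.038 0.067] z 0.074
ridge any px [329. 133.] n 83 mid [ 0.5092 -0.2014  0.0343] ext [0.02  0.005] z 0.037
seat 303 [ 0.4501 -0.1502  0.0628] z95 0.065
seat 268 [ 0.4518 -0.1976  0.0628] z95 0.065
seat 262 [ 0.4535 -0.245   0.0622] z95 0.0649
```

View pics/w7.png

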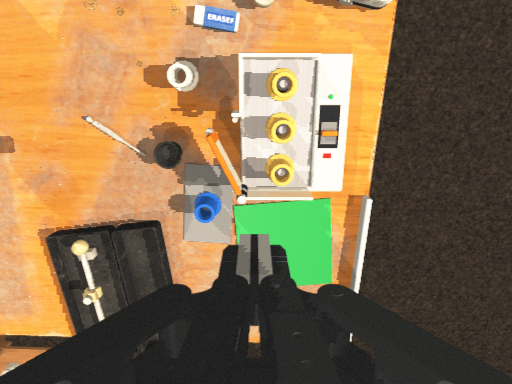

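```bash
python3 -m inch '[{"dx":0.0173,"dy":-0.05,"dz":0.0,"ax":0,"ay":0,"az":0,"fingers":-1},{"dx":0.0173,"dy":-0.084,"dz":0.04,"ax":0,"ay":0,"az":0,"fingers":-1},{"dx":0.0173,"dy":-0.084,"dz":0.09,"ax":0,"ay":0,"az":0,"fingers":-1},{"dx":0.0173,"dy":-0.084,"dz":0.14,"ax":0,"ay":0,"az":0,"fingers":-1},{"dx":0.0173,"dy":-0.084,"dz":0.19,"ax":0,"ay":0,"az":0,"fingers":-1},{"dx":0.0173,"dy":-0.084,"dz":0.22,"ax":0,"ay":0,"az":0,"fingers":-1},{"dx":0.0173,"dy":-0.084,"dz":0.231,"ax":0,"ay":0,"az":0,"fingers":-1},{"dx":0.0173,"dy":-0.084,"dz":0.231,"ax":0,"ay":0,"az":0,"fingers":-1}]'
```

```text
time: 27.95
tool_pos: [0.3364, -0.2099, 0.0486]
tcp_rot: [-2.173, -2.258, -0.003]
wrist_force: [0.2, -1.3, 0.1]
width: 0.004
```

```bash
python3 -m inch '[{"dx":0,"dy":0.006,"dz":0,"ax":0,"ay":0,"az":0,"fingers":-1},{"dx":0,"dy":0.012,"dz":0,"ax":0,"ay":0,"az":0,"fingers":-1},{"dx":0,"dy":0.017,"dz":0,"ax":0,"ay":0,"az":0,"fingers":-1},{"dx":0,"dy":0.022,"dz":0,"ax":0,"ay":0,"az":0,"fingers":-1},{"dx":0,"dy":0.027,"dz":0,"ax":0,"ay":0,"az":0,"fingers":-1},{"dx":0,"dy":0.032,"dz":0,"ax":0,"ay":0,"az":0,"fingers":-1},{"dx":0,"dy":0.037,"dz":0,"ax":0,"ay":0,"az":0,"fingers":-1},{"dx":0,"dy":0.042,"dz":0,"ax":0,"ay":0,"az":0,"fingers":-1},{"dx":0,"dy":0.042,"dz":0,"ax":0,"ay":0,"az":0,"fingers":-1}]'
```

```text
time: 29.08
tool_pos: [0.379, -0.2085, 0.0485]
tcp_rot: [-2.173, -2.259, -0.004]
wrist_force: [0.7, -0.1, 0.2]
width: 0.001
```

```bash
python3 -m inch '[{"dx":0,"dy":0.003,"dz":0,"ax":0,"ay":0,"az":0,"fingers":-1},{"dx":0,"dy":0.006,"dz":0,"ax":0,"ay":0,"az":0,"fingers":-1},{"dx":0,"dy":0.009,"dz":0,"ax":0,"ay":0,"az":0,"fingers":-1},{"dx":0,"dy":0.011,"dz":0,"ax":0,"ay":0,"az":0,"fingers":-1},{"dx":0,"dy":0.011,"dz":0,"ax":0,"ay":0,"az":0,"fingers":-1}]'
```

```text
time: 29.7
tool_pos: [0.3906, -0.2083, 0.0486]
tcp_rot: [-2.174, -2.26, -0.004]
wrist_force: [1.1, -0.7, 0.3]
width: -0.002
```

```bash
python3 -m inch '[{"dx":0,"dy":0.002,"dz":0,"ax":0,"ay":0,"az":0,"fingers":-1},{"dx":0,"dy":0.004,"dz":0,"ax":0,"ay":0,"az":0,"fingers":-1},{"dx":0,"dy":0.004,"dz":0,"ax":0,"ay":0,"az":0,"fingers":-1}]'; python3 - <<'E'
from h import *
for c in ["side"]:
    img,d,P=cloud(c)
    h=cv2.cvtColor(img,cv2.COLOR_BGR2HSV)
    m=(h[...,0]>4)&(h[...,0]<20)&(h[...,1]>140)&(P[...,2]>.065)&(P[...,2]<.08)&(abs(P[...,0]-.39)<.05)&(abs(P[...,1]+.23)<.06)
    q=P[m]; print(len(q)); l=np.polyfit(q[:,1],q[:,0],1); print(l, "x range",q[:,0].min(),q[:,0].max(),q[:,1].min(),q[:,1].max())
    cv2.imwrite("pics/s8.png",cv2.resize(img[120:260,180:340],None,fx=4,fy=4))
E
```

```text
time: 30.08
tool_pos: [0.3916, -0.2081, 0.0484]
tcp_rot: [-2.169, -2.258, 0.003]
wrist_force: [-12.3, -1.2, 10.0]
width: 0.0
41
[-0.05003327  0.39687706] x range 0.405156908345391 0.4121777153236724 -0.26532813199079297 -0.21017440921323027
```

View pics/s8.png

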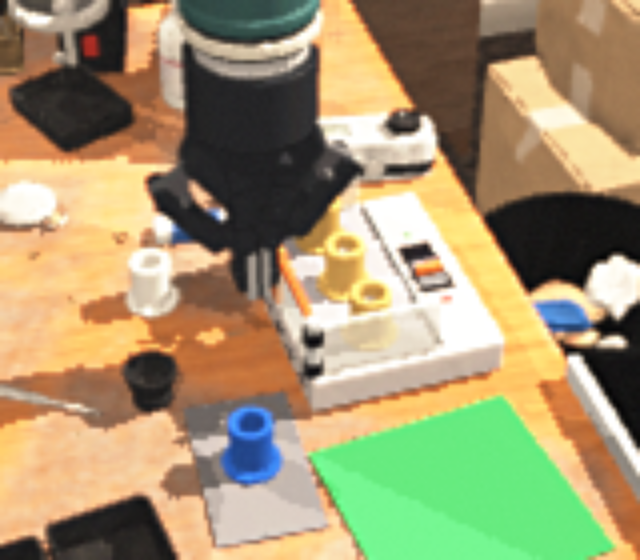

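```bash
python3 -m inch '[{"dx":0,"dy":-0.01,"dz":0,"ax":0,"ay":0,"az":0,"fingers":-1},{"dx":0,"dy":-0.015,"dz":-0.05,"ax":0,"ay":0,"az":0,"fingers":-1},{"dx":0,"dy":-0.015,"dz":-0.1,"ax":0,"ay":0,"az":0,"fingers":-1},{"dx":0,"dy":0.03,"dz":-0.15,"ax":0,"ay":0,"az":0,"fingers":-1},{"dx":0,"dy":0.07,"dz":-0.18,"ax":0,"ay":0,"az":0,"fingers":-1},{"dx":0,"dy":0.07,"dz":-0.2,"ax":0,"ay":0,"az":0,"fingers":-1},{"dx":0,"dy":0.07,"dz":-0.2,"ax":0,"ay":0,"az":0,"fingers":-1}]'; python3 w.py w9; python3 m.py w9 | grep "brass\|any\|gate"; python3 seat.py w9; python3 - <<'E'
from h import *
P=np.load("wP.npy");h=cv2.cvtColor(cv2.imread("pics/w9.png"),cv2.COLOR_BGR2HSV)
m=(h[...,0]>4)&(h[...,0]<20)&(h[...,1]>140)&(P[...,2]>.070)&(P[...,2]<.08)&(abs(P[...,0]-.39)<.05)&(abs(P[...,1]+.23)<.06)
q=P[m]; print(len(q),np.polyfit(q[:,1],q[:,0],1)); print(rel([.509,-.228,.08]),rel([.509,-.228,.0338]))
E
```

```text
time: 31.0
tool_pos: [0.4649, -0.2071, 0.2498]
tcp_rot: [-2.171, -2.261, 0.0]
wrist_force: [-0.2, -0.3, -0.7]
width: -0.001
t 31.0 tcp [ 0.4649 -0.2071  0.2498] F [-0.2 -0.3 -0.7] w -0.001
[[-0.041, 0.999, -0.005], [0.999, 0.041, 0.004], [0.005, -0.005, -1.0]] q [-0.47 -0.06  1.93  0.    1.28 -0.51]
cam [ 0.462 -0.132  0.391] [[1.0, 0.04, 0.0], [0.04, -0.96, -0.29], [-0.01, 0.29, -0.96]]
gate px [198. 182.] n 456 mid [ 0.4089 -0.2296  0.0713] ext [0.008 0.075] z 0.074
ridge any px [296. 154.] n 106 mid [ 0.509  -0.2015  0.0348] ext [0.02  0.007] z 0.037
seat 344 [ 0.4505 -0.1499  0.0636] z95 0.0651
seat 317 [ 0.4523 -0.1972  0.0621] z95 0.065
seat 305 [ 0.4539 -0.245   0.0619] z95 0.0651
431 [-0.04065561  0.39979886]
[-0.0242  0.0457  0.1676] [-0.0245  0.0461  0.2138]
```

View pics/w9.png

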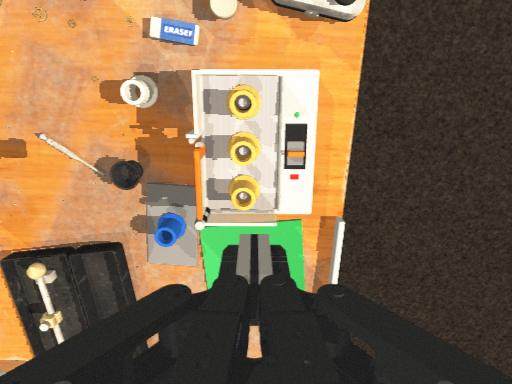

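```bash
python3 -m inch '[{"dx":-0.0245,"dy":0.046,"dz":0.05,"ax":0,"ay":0,"az":0,"fingers":-1},{"dx":-0.0245,"dy":0.046,"dz":0.1,"ax":0,"ay":0,"az":0,"fingers":-1},{"dx":-0.0245,"dy":0.046,"dz":0.15,"ax":0,"ay":0,"az":0,"fingers":-1},{"dx":-0.0245,"dy":0.046,"dz":0.18,"ax":0,"ay":0,"az":0,"fingers":-1},{"dx":-0.0245,"dy":0.046,"dz":0.2,"ax":0,"ay":0,"az":0,"fingers":-1},{"dx":-0.0245,"dy":0.046,"dz":0.21,"ax":0,"ay":0,"az":0,"fingers":-1},{"dx":-0.0245,"dy":0.046,"dz":0.2145,"ax":0,"ay":0,"az":0,"fingers":-1},{"dx":-0.0245,"dy":0.046,"dz":0.2145,"ax":0,"ay":0,"az":0,"fingers":-1}]'
```

```text
time: 32.05
tool_pos: [0.509, -0.2282, 0.0333]
tcp_rot: [-2.17, -2.259, 0.001]
wrist_force: [-0.5, -0.5, 0.5]
width: 0.002
```

```bash
python3 -m inch '[{"dx":0.006,"dy":0,"dz":0,"ax":0,"ay":0,"az":0,"fingers":-1},{"dx":0.011,"dy":0,"dz":0,"ax":0,"ay":0,"az":0,"fingers":-1},{"dx":0.014,"dy":0,"dz":0,"ax":0,"ay":0,"az":0,"fingers":-1},{"dx":0.017,"dy":0,"dz":0,"ax":0,"ay":0,"az":0,"fingers":-1},{"dx":0.02,"dy":0,"dz":0,"ax":0,"ay":0,"az":0,"fingers":-1},{"dx":0.023,"dy":0,"dz":0,"ax":0,"ay":0,"az":0,"fingers":-1},{"dx":0.0255,"dy":0,"dz":0,"ax":0,"ay":0,"az":0,"fingers":-1},{"dx":0.028,"dy":0,"dz":0,"ax":0,"ay":0,"az":0,"fingers":-1},{"dx":0.029,"dy":0,"dz":0,"ax":0,"ay":0,"az":0,"fingers":-1},{"dx":0.029,"dy":0,"dz":0,"ax":0,"ay":0,"az":0,"fingers":-1}]'
```

```text
time: 33.3
tool_pos: [0.508, -0.2009, 0.0335]
tcp_rot: [-2.171, -2.262, 0.004]
wrist_force: [-1.1, -7.9, -1.9]
width: -0.0
```

```bash
python3 -m inch '[{"dx":-0.006,"dy":0,"dz":0,"ax":0,"ay":0,"az":0,"fingers":-1},{"dx":-0.006,"dy":0,"dz":-0.05,"ax":0,"ay":0,"az":0,"fingers":-1},{"dx":-0.006,"dy":0,"dz":-0.1,"ax":0,"ay":0,"az":0,"fingers":-1},{"dx":-0.006,"dy":-0.04,"dz":-0.15,"ax":0,"ay":0,"az":0,"fingers":-1},{"dx":-0.006,"dy":-0.06,"dz":-0.21,"ax":0,"ay":0,"az":0,"fingers":-1},{"dx":-0.006,"dy":-0.06,"dz":-0.23,"ax":0,"ay":0,"az":0,"fingers":-1},{"dx":-0.006,"dy":-0.06,"dz":-0.23,"ax":0,"ay":0,"az":0,"fingers":-1},{"dx":-0.006,"dy":-0.06,"dz":-0.23,"ax":0,"ay":0,"az":0,"fingers":-1}]'; python3 w.py w10; python3 m.py w10 | grep "brass\|any\|gate"; python3 seat.py w10; python3 - <<'E'
from h import *
P=np.load("wP.npy");h=cv2.cvtColor(cv2.imread("pics/w10.png"),cv2.COLOR_BGR2HSV)
m=(h[...,0]>4)&(h[...,0]<20)&(h[...,1]>140)&(P[...,2]>.070)&(P[...,2]<.08)&(abs(P[...,0]-.39)<.05)&(abs(P[...,1]+.23)<.06)
q=P[m]; print(len(q),np.polyfit(q[:,1],q[:,0],1))
b=(h[...,0]>100)&(h[...,0]<130)&(h[...,1]>120)&(P[...,2]>.03)&(P[...,2]<.045)&(P[...,1]<-.25)
q=P[b];print("blue top",len(q),((q.min(0)+q.max(0))/2).round(4))
E
```

```text
time: 34.3
tool_pos: [0.4491, -0.2093, 0.2622]
tcp_rot: [-2.169, -2.26, 0.005]
wrist_force: [-0.1, 0.5, -0.8]
width: -0.001
t 34.3 tcp [ 0.4491 -0.2093  0.2622] F [-0.1  0.5 -0.8] w -0.001
[[-0.041, 0.999, -0.009], [0.999, 0.041, 0.004], [0.004, -0.009, -1.0]] q [-0.49 -0.09  1.93 -0.    1.31 -0.53]
cam [ 0.448 -0.134  0.405] [[1.0, 0.04, 0.0], [0.04, -0.96, -0.29], [-0.01, 0.29, -0.96]]
gate px [216. 178.] n 424 mid [ 0.4089 -0.2297  0.0716] ext [0.009 0.075] z 0.074
ridge any px [310. 137.] n 105 mid [ 0.5087 -0.1875  0.0347] ext [0.02  0.006] z 0.037
seat 315 [ 0.4504 -0.1499  0.0634] z95 0.065
seat 295 [ 0.4521 -0.1974  0.0621] z95 0.0649
seat 283 [ 0.4537 -0.2448  0.0619] z95 0.0649
398 [-0.04159021  0.39942321]
blue top 248 [ 0.3645 -0.3051  0.0346]
```

View pics/w10.png

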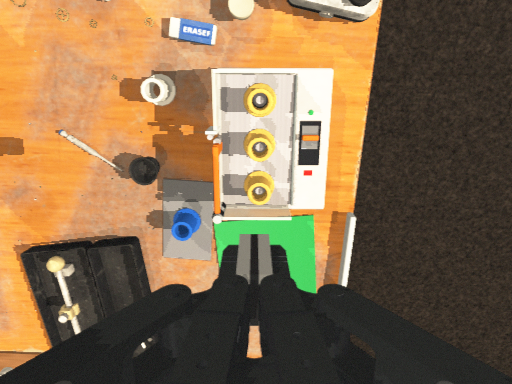

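The picture shows the ridge up at the green end (310,137), the gate flush with the front (216,178), three brass sleeves seated (260,100/145/187) and the blue sleeve on the grey mat (185,224). I'm handing it in.

```bash
python3 -c "
from workcell import bot
print(bot.finish_job())"
```

```text
the job is handed in; nothing more can be done
None
```

The job is done and handed in at about 34 s of robot time; the hand-in reports no verdict. I slid the switch off and stood the one blue sleeve on the grey mat. I then pushed the three brass sleeves onto spigots 3, 2 and 1, pushed the gate shut and slid the switch on.

Last checks, from the wrist camera:
- **Switch:** the ridge moved 14 mm to its on position. It stopped under about 8 N and stayed put after I backed off.
- **Gate:** it measures about 0.005 rad from shut and stayed there after release. I did not see the snap-in force itself, only about 12 N when the gate met its stop.
- **Brass sleeves:** all three tops read about 65 mm against 64 mm expected, and their centres are within about 1 mm of the spigots.
- **Blue sleeve:** it stands near the middle of the grey mat.
- **Rest of the desk:** the tin, eraser, loupe and white look-alike were not touched and look unmoved in the pictures.
- **Robot:** it is clear of everything, with about zero wrist force.

No check failed. The one disagreement was about 2.7 mm in the position of the first brass sleeve when I gripped it. It still seated correctly.

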